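# Stow the sealing die and hang the seal pail on the gatepost hook

### The job

Put the brass sealing die into the little steel pail, in with the two lead seals, then swing the pail's flat-lying bail upright and hang the pail by its bail on the swing-arm hook of the gatepost, so that it hangs still, clear of the desk. Don't tip the pail so that the seals could spill, and leave the meter on its base, the copper bus bar, the sealing pliers and the shut gate as they are.

Things in the scene. Friction and masses are not known exactly. Their poses are not given: they have to be found in the camera images.
- pail: the round sheet-steel pail, standing loose on the desk; origin at the middle of its underside. 90 mm tall, 98 mm outside diameter at the foot, 112 mm at the rim, wall 3 mm, floor 4 mm, about 0.30 kg empty. z is up its axis; y runs through its two ears, on which the bail swings, 82 mm above the underside; x is the side over which the bail starts out lying flat
- pail_center (a point): middle of the pail, on its axis, half-way up (45 mm above its underside); axes as the pail's
- bail (a joint): swing of the pail's bail about its ears, in rad: 0 = lying flat, level, out over the pail's +x side; pi/2 = upright above the pail; pi = lying flat over the other side. It swings freely on its ears and falls back flat when let go; if the bar is gripped hard it does not roll between the fingers
- bail_mid (a point): middle of the bail's straight bar, on its centre line. The bail is a U of 9 mm round steel: two arms 66 mm either side of the pail's axis and a straight bar, 104 mm long between rounded corners, parallel to the ear axis and 95 mm from it. y runs along the bar, x points from the ear axis to the bar. Lying flat, the bar is 82 mm above the desk, about 35 mm clear of the pail's wall
- hook_seat (a point): the hook's seat: top of the 10 mm round steel bar where the bail's bar comes to rest, 240 mm above the desk. -y points out along the arm to the tip, +y back to the gatepost, so the bail's bar should lie along x. The seat is flat for 28 mm along y, then climbs 14 mm to the arm on the post side. The arm turns on the post against about 0.6 N m of friction
- hook_tip (a point): centre of the hook's round upturned end (10 mm ball), 36 mm out from the seat; its top is 34 mm above the seat
- post_top (a point): top of the tall gatepost that carries the hook's arm, 308 mm above the desk, 28 mm ball on a 24 mm post, 130 mm from the seat
- die_center (a point): middle of the brass sealing die, half-way up, on its axis. It stands loose on its head: 72 mm tall, head 32 mm diameter for the lower 26 mm, round shank 23 mm diameter for the upper 42 mm; about 0.30 kg
- seal_a_center (a point): middle of a lead seal lying loose on the pail's floor, a disc 26 mm across and 9 mm thick
- seal_b_center (a point): middle of the other lead seal lying loose on the pail's floor, a disc 26 mm across and 9 mm thick
- meter_center (a point): middle of the electricity meter standing upright on its black rubber-footed base: 142 mm along x, 78 mm along y, 190 mm tall (this point is 95 mm up), tall enough to stand in the way of the carried pail. Leave it standing where it is
- busbar_center (a point): middle of the copper meter bus bar lying on the desk, stepped, 180 mm along x, 30 mm wide, 26 mm high (this point is 13 mm up). Leave it
- pliers_center (a point): middle of the sealing pliers lying on the desk, 11 mm up: 190 mm along x, about 62 mm wide, 20 mm high. Leave them
- gate (a joint): hinge of the low steel gate leaf on the gatepost (146 mm high, 325 mm long, runs from the post along +x), in rad: 0 = shut, grows as it opens outwards. Leave it shut
Mind the look-alikes: they are no part of the job. Leave any green look-alike of the pail alone.

How it is judged (in metres and radians):
On the way, in this order (a step that is already met when the one before it is completed fails the run):
1. the die is in the pail, the pail standing on the desk (x of die_center in the frame of pail_center between -0.05 and 0.05 m and y of die_center in the frame of pail_center between -0.05 and 0.05 m and z of die_center in the frame of pail_center below 0.025 m and height (world z) of pail_center below 0.06 m), for 0.2 s.
2. the bail is swung up (within about 27 degrees of upright) while the pail still stands on the desk (value of joint bail between 1.1 and 2.04 rad and height (world z) of pail_center below 0.065 m), for 0.1 s.
At the end, for the whole second after the job is handed in: The pail hangs still by its bail on the hook, clear of the desk: the bail bar's middle rests on the hook seat, within 30 mm sideways and 28 mm along the arm; pail within 28 degrees of upright, slower than 60 mm/s, its middle over 90 mm high; die and both seals inside it (x of bail_mid in the frame of hook_seat between -0.03 and 0.03 m and y of bail_mid in the frame of hook_seat between -0.028 and 0.028 m and z of bail_mid in the frame of hook_seat between -0.005 and 0.022 m and angle between pail_center's own z axis and vertical below 0.5 rad and height (world z) of pail_center above 0.09 m and linear speed of pail below 0.06 m/s and x of die_center in the frame of pail_center between -0.05 and 0.05 m and y of die_center in the frame of pail_center between -0.05 and 0.05 m and z of die_center in the frame of pail_center between -0.045 and 0.025 m and distance between each of seal_a_center, seal_b_center and pail_center below 0.07 m); the robot touches nothing.
It fails at once if the pail is tipped more than 40 degrees (angle between pail_center's own z axis and vertical above 0.7 rad).
It fails at once if the meter is moved more than 25 mm or tipped (distance of meter_center from where it was at the start of the episode above 0.025 m or angle between meter_center's own z axis and vertical above 0.25 rad).
It fails at once if the bus bar is moved more than 25 mm (distance of busbar_center from where it was at the start of the episode above 0.025 m).
It fails at once if the pliers are moved more than 25 mm (distance of pliers_center from where it was at the start of the episode above 0.025 m).
It fails at once if the gate is pushed more than about 6 degrees (value of joint gate above 0.1 rad).
It also fails if it takes over 67 s, if anything falls off the work surface, if the arm or the gripper's body presses on something with over 40 N, if the wrist force passes 120 N, or if a joint passes its speed limit or range.

### The arm

A 6-joint arm with a two-finger parallel gripper is mounted at the origin on the work surface. World frame = base frame: x ahead of the robot, y to its left, z up, the work surface at z = 0. Lengths are in m, angles in degrees, forces in N, time in s.
With the tool pointing down it reaches from about 0.4 to 0.825 m from the base axis. Payload 7 kg.
Tool frame: the origin (TCP) lies at the very end of the fingers, on their centre line; the grasp point (between the pads) lies 19 mm behind it; z points along the fingers, y is the line along which they close (so a half turn about z gives the same grasp; the last joint's range is limited). The gripper opens to 88 mm and grips with 3 to 60 N. Pads are 19 mm wide; open, the fingers measure 130 mm over their backs; the gripper's body (78 mm by 193 mm) begins 47 mm behind the grasp point.
Start: joints at [-56.832, 20.546, 0.682, 0, -70.136, -16.507], TCP at [0.194, -0.647, 0.227] pointing down, gripper open.
Joint ranges: [-176.03, 176.03], [-82.01, 121.73], [-58.28, 71.71], [-173.87, 95.51], [-174.79, -0.11], [-173.66, 173.66]. Speed limits (degrees/s): [136.94, 136.94, 172.46, 180, 180, 180].

### API

Orientations are given as [roll, pitch, yaw] about the fixed x, y, z axes, in that order (R = Rz(yaw) Ry(pitch) Rx(roll)).
In Python, from plant import r gives the robot as it stands. The module is installed in compiled form; this text tells all that it offers.
- The arm moves only by the tool jog_arm, never from a script. Its arguments are lists of equal length, an entry for each row: "travel": the shift along the tool's x, y, z each as a share of 50 cm, from -1 to 1, a list of three; "dr": the turn, a rotation vector about the tool's x, y, z each as a share of 360 degrees, from -1 to 1, a list of three; "claw": the opening, from 0 (shut) to 1 (fully open). A call has exactly 10 rows; each row is the pose to reach, as a shift and turn from the pose commanded when the call began, along the tool's axes at that moment, turning the shorter way round; what a row does not reach only later rows make up. A row lasts 1/8 s, in which the tool goes at most 62.5 mm and 10.7 degrees, less where a joint would pass 70% of its speed; a pose out of reach is approached as far as the arm can. A call with a number of a shift or a turn outside -1 to 1 is refused whole. A call with a gripper value outside its range is refused whole. The fingers move at their own pace and stop on an object; "newtons" is the grip in N (left out, the last holds). Time passes only in rows, so rows that repeat a pose let the fingers close, or fill a call up. It gives the time, the measured TCP pose, the force, the opening and the grip force at its end, in the units of the state.
- r.get_state(): the state, without advancing time (a new reading comes with each control period).
- r.capture(name): name is "side" or "top"; returns a dict with "pixels" (480x640x3 uint8, red, green, blue), "range_z" (480x640 float32, m along the optical axis (not along the pixel's ray), 0 where there is no reading), "fx", "fy", "cx", "cy" (pixels), "position" and "attitude" of the camera in the world. Camera axes: x right, y up, looking along -z (the intrinsics and any distortion apply to the point x, -y, -z); pixel columns grow to the right and rows downward; lengths in m; the calibration is good to about 2 mm. A picture is of the moment at which its call begins.
- r.close_job(): hands the job in; it is judged then, once.
Trained networks look in the newest picture that a camera, given by its name, has taken for a name from the list of things; names that differ only in an ending like _2 or _b are one class to them, and where a whole thing is asked for, a point or a joint stands for the part that bears it (a point fixed in the world has none). Each returns a list of dicts, best first, with "conf" (0 to 1); they miss things now and then, are a little off and sometimes report something else, mostly with a low value. They report only what shows in the picture. A call takes as long as a camera call. They do not tell look-alikes from the thing itself.
- r.boxes_of(name, camera): "extent" ([left, top, right, bottom] in pixels, round what is visible of it).
- r.regions_of(name, camera): "pixels" (480x640 bool, what is visible of it) and "extent" ([left, top, right, bottom] in pixels, round what is visible of it).
- r.tip_of(name, camera): "at" ([column, row] in pixels: a listed point, or the origin of a listed thing).
The state is a dict: "time_s": time; "joints": joint angles; "qd": joint speeds; "joint_torque": joint torques, N m; "tcp_pos": TCP position; "eef_rot": TCP orientation; "contact_force": force on the tool from outside, world axes, zero at the start; "moment": the same for the moment, N m; "gripper_width": finger opening in m; "gripper_force": force on a finger pad.
Only numpy, scipy, OpenCV 4.12 (cv2) and the standard library are available. Lean on these libraries where they do the work, as an engineer would, in place of code of your own. Each camera call takes 0.05 s, during which the arm holds its last target. There are 200 camera calls.

## Working session

There is one attempt and no reset: what is moved stays moved. The work goes in short steps, Python scripts to look and compute and a tool call to move; the robot and the scene stay as the last step left them, time stands still between calls to the robot, and variables do not carry over. Pictures are saved under pics/ and viewed, at most 12 in all, crops included, and the job is handed in when it is done.

Besides the shell and the picture viewer there is one more tool, called after "Call:" in YAML: its name, and indented under it one key for each argument. jog_arm: Moves the arm, as the interface text tells. Its arguments: {"type":"object","properties":{"travel":{"type":"array"},"dr":{"type":"array"},"claw":{"type":"array"},"newtons":{"type":"number"}},"required":["travel","dr","claw"]}

```bash
mkdir -p pics; cat > h.py <<'E'
from plant import r
import numpy as np, cv2
from scipy.spatial.transform import Rotation as R
def Rc(a):
    a=np.array(a)
    if a.shape==(3,3): return a
    if a.size==4: return R.from_quat(a).as_matrix()
    return R.from_euler('xyz',a,degrees=True).as_matrix()
def cloud(c):
    v,u=np.mgrid[:480,:640]; z=c['range_z']
    p=np.stack([(u-c['cx'])/c['fx']*z,-(v-c['cy'])/c['fy']*z,-z],-1)
    return p@Rc(c['attitude']).T+np.array(c['position'])
def ray(c,uv):
    d=np.array([(uv[0]-c['cx'])/c['fx'],-(uv[1]-c['cy'])/c['fy'],-1.]); return Rc(c['attitude'])@d
def atz(c,uv,z):
    d=ray(c,uv);p=np.array(c['position']);return p+d*(z-p[2])/d[2]
def proj(c,P):
    q=(np.array(P)-c['position'])@Rc(c['attitude']);return c['cx']+c['fx']*q[0]/-q[2],c['cy']-c['fy']*q[1]/-q[2]
def save(c,n): cv2.imwrite('pics/'+n,c['pixels'][:,:,::-1])
E
python3 - <<'E'
from h import *
np.set_printoptions(precision=4,suppress=True)
for n in('side','top'):
    c=r.capture(n);save(c,n+'0.png');np.save('/tmp/%s.npy'%n,c,allow_pickle=True)
    print(n,c['position'],c['attitude'],c['fx'],c['fy'],c['cx'],c['cy'],[k for k in c])
    P=cloud(c)
    for t,z in(('pail_center',.045),('bail_mid',.082),('hook_seat',.24),('hook_tip',.27),('post_top',.308),('die_center',.036),('meter_center',.095),('busbar_center',.013),('pliers_center',.011)):
        for d in r.tip_of(t,n)[:3]:
            u=d['at'];print(t,round(d['conf'],2),np.round(u),atz(c,u,z)[:2],P[int(np.clip(u[1],0,479)),int(np.clip(u[0],0,639))])
print(r.get_state())
E
```

```text
side [0.1914 1.1023 0.9455] [  56.8757    1.2209 -163.5682] 524.8035570101827 524.8035570101827 322.11736227886956 245.4437512731499 ['pixels', 'range_z', 'fx', 'fy', 'cx', 'cy', 'position', 'attitude']
pail_center 0.92 [351. 268.] [ 0.4836 -0.1186] [ 0.4707 -0.055   0.0932]
pail_center 0.78 [428. 213.] [ 0.3053 -0.5066] [ 0.3067 -0.5192  0.0403]
pail_center 0.7 [414. 259.] [ 0.3106 -0.2141] [ 0.307  -0.1588  0.0829]
bail_mid 0.69 [440. 254.] [ 0.2382 -0.2025] [ 0.2452 -0.3235  0.003 ]
bail_mid 0.59 [318. 254.] [ 0.5842 -0.1165] [ 0.6224 -0.2301  0.0036]
bail_mid 0.51 [445. 218.] [ 0.2431 -0.416 ] [ 0.2484 -0.5566  0.0036]
hook_seat 0.87 [289. 318.] [0.501  0.3461] [0.5867 0.1412 0.0491]
hook_tip 0.81 [295. 296.] [0.4975 0.3109] [0.4968 0.3135 0.2733]
post_top 0.83 [268. 332.] [0.4944 0.4631] [0.6414 0.1531 0.0017]
die_center 0.54 [372. 227.] [ 0.4763 -0.3784] [ 0.4724 -0.3493  0.054 ]
meter_center 0.87 [268. 295.] [0.6465 0.1175] [0.6358 0.1425 0.119 ]
busbar_center 0.61 [349. 329.] [0.4325 0.1033] [0.4345 0.0998 0.0109]
pliers_center 0.62 [350. 271.] [ 0.4924 -0.1503] [ 0.4695 -0.0
[... 1056 characters left out ...]
2 [440. 275.] [ 0.4731 -0.3649] [ 0.4717 -0.3567  0.0637]
meter_center 0.68 [267. 214.] [0.6379 0.1134] [0.6238 0.1063 0.1848]
busbar_center 0.64 [270. 292.] [0.4275 0.1107] [0.4288 0.1136 0.0091]
{'time_s': 1.0, 'joints': array([-56.8307,  20.5459,   0.6804,   0.0021, -70.135 , -16.5052]), 'qd': array([-0.0038,  0.0592, -0.1165,  0.0495, -0.0448,  0.0311]), 'joint_torque': array([ -0.0003, -58.2398,  29.33  ,   7.0026,   0.0124,  -0.    ]), 'tcp_pos': array([ 0.1935, -0.6466,  0.2266]), 'eef_rot': array([-179.9999,   -0.002 , -163.3352]), 'contact_force': array([0.6752, 0.3607, 0.4858]), 'moment': array([ 0.0612,  0.0139, -0.0274]), 'gripper_force': 0.0, 'gripper_width': 0.0874453344733397}
```

View pics/top0.png

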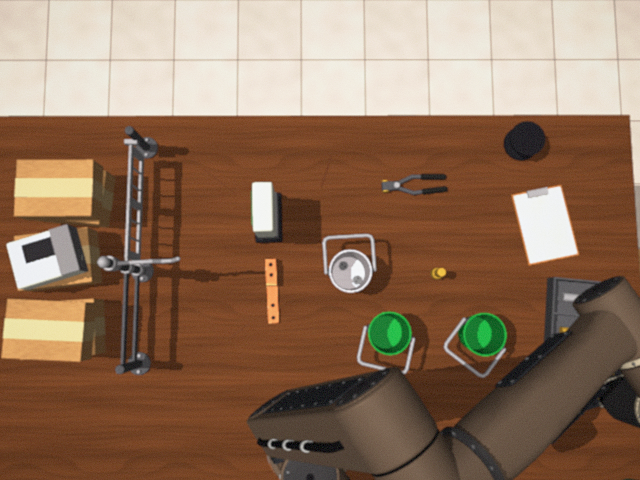

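View pics/side0.png

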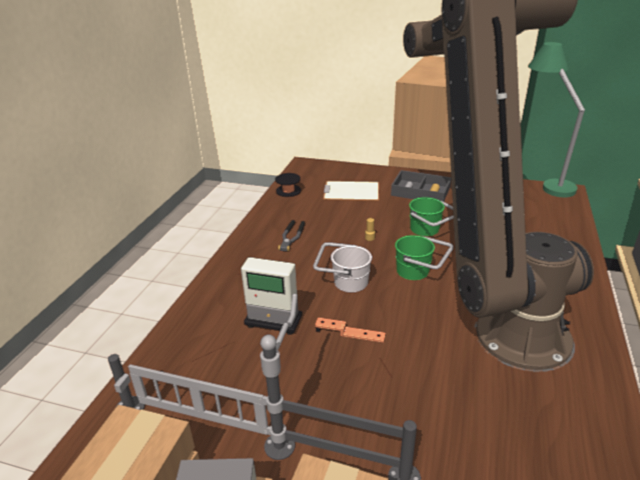

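Top picture: the steel pail is at (351,270), with its bail bar at (349,236). The green look-alike pails are at (389,333) and (484,334). The brass die stands at (440,273), the hook at about (170,261) and the meter at (265,212). For the die, the other candidates are a yellowish item in the tray at (562,330) and the seals at about (345,272) and (355,280). I choose the die standing at (440,273) and the non-green pail at (351,270), and will check both in a crop.

```bash
python3 - <<'E'
from h import *
from scipy.optimize import least_squares
np.set_printoptions(precision=4,suppress=True)
c=np.load('/tmp/top.npy',allow_pickle=True).item();s=np.load('/tmp/side.npy',allow_pickle=True).item()
P=cloud(c);S=cloud(s)
def sel(P,x,y,z): return P[(P[...,0]>x[0])&(P[...,0]<x[1])&(P[...,1]>y[0])&(P[...,1]<y[1])&(P[...,2]>z[0])&(P[...,2]<z[1])]
for nm,Q in(('top',P),('side',S)):
    q=sel(Q,(.4,.535),(-.2,-.05),(.083,.097)); 
    f=least_squares(lambda p:np.hypot(q[:,0]-p[0],q[:,1]-p[1])-.0545,[.474,-.118],loss='soft_l1',f_scale=.002);print(nm,'rim',f.x,len(q),np.median(q[:,2]))
    b=sel(Q,(.545,.6),(-.2,-.03),(.07,.1));print('bar',len(b),b.mean(0),b.min(0),b.max(0))
    if len(b)>5: 
        k=b[(b[:,1]>-.165)&(b[:,1]<-.07)]; l=np.polyfit(k[:,1],k[:,0],1) if len(k)>5 else None;print('line x=a*y+b',l)
    d=sel(Q,(.44,.51),(-.4,-.32),(.06,.085));print('dietop',len(d),np.median(d,0),(d.min(0)+d.max(0))/2)
    h=sel(Q,(.44,.55),(.28,.5),(.225,.33))
    for y in np.arange(.29,.5,.01):
        t=h[(h[:,1]>=y)&(h[:,1]<y+.01)]
        if len(t):print(round(y,3),len(t),t.mean(0),t[:,2].max())
    m=sel(Q,(.5,.8),(.0,.25),(.17,.2));print('meter',m.min(0),m.max(0))
a=c['pixels'][220:300,310:460];cv2.imwrite('pics/crop.png',cv2.resize(a,None,fx=5,fy=5,interpolation=cv2.INTER_CUBIC)[:,:,::-1])
E
```

```text
top rim [ 0.4842 -0.1132] 284 0.08934937529918718
bar 226 [ 0.5724 -0.1076  0.0847] [ 0.5456 -0.178   0.0769] [ 0.5863 -0.0381  0.0929]
line x=a*y+b [-0.0476  0.5734]
dietop 60 [ 0.4809 -0.3607  0.0703] [ 0.4807 -0.3619  0.069 ]
0.3 11 [0.5011 0.3071 0.272 ] 0.27486076716059804
0.31 11 [0.5001 0.3148 0.2668] 0.2744790258557517
0.32 11 [0.4998 0.3247 0.2501] 0.2560361864019587
0.33 15 [0.5002 0.3352 0.2387] 0.2446710154720606
0.34 18 [0.4984 0.3452 0.2369] 0.24430947809157177
0.35 15 [0.4983 0.3546 0.2388] 0.24409614419439474
0.36 22 [0.4982 0.365  0.2434] 0.24915538336562193
0.37 17 [0.4973 0.3749 0.2501] 0.2547940667881907
0.38 17 [0.4973 0.3845 0.2524] 0.25913289173680654
0.39 19 [0.4966 0.3949 0.2522] 0.25850078027643275
0.4 19 [0.4951 0.405  0.2513] 0.25856997748188904
0.41 15 [0.495  0.4149 0.2531] 0.2588269276709436
0.42 19 [0.495  0.4253 0.2514] 0.2568896955730442
0.43 16 [0.494  0.4354 0.2517] 0.2599058275705519
0.44 17 [0.4934 0.4449 0.2511] 0.2565970639544324
0.45 38 [0.4909 0.457  0.2531] 0.26817942628788716
0.46 146 [0.4912 0.4651 0.2747] 0.3146111001674383
0.47 75 [0.488
[... 676 characters left out ...]
0 [0.4923 0.3641 0.2424] 0.24733811093342495
0.37 11 [0.492  0.3764 0.2513] 0.2562837092991139
0.38 20 [0.4934 0.3851 0.2543] 0.258495968294675
0.39 19 [0.4928 0.3953 0.2542] 0.258357472483875
0.4 19 [0.4925 0.4051 0.2546] 0.25701473962109356
0.41 16 [0.4916 0.4152 0.2545] 0.2575471585384018
0.42 24 [0.4909 0.4246 0.2547] 0.2594077481170127
0.43 16 [0.4891 0.4351 0.2537] 0.25731409249167925
0.44 12 [0.4883 0.4445 0.2548] 0.2582554711720827
0.46 15 [0.4798 0.4673 0.2774] 0.30753452819234495
0.47 127 [0.481  0.4761 0.2797] 0.3119708923018647
0.48 372 [0.4857 0.4856 0.2753] 0.3106964772269971
0.49 158 [0.488  0.492  0.2512] 0.30176593344350633
meter [0.5734 0.0903 0.17  ] [0.7022 0.1529 0.1971]
```

View pics/crop.png

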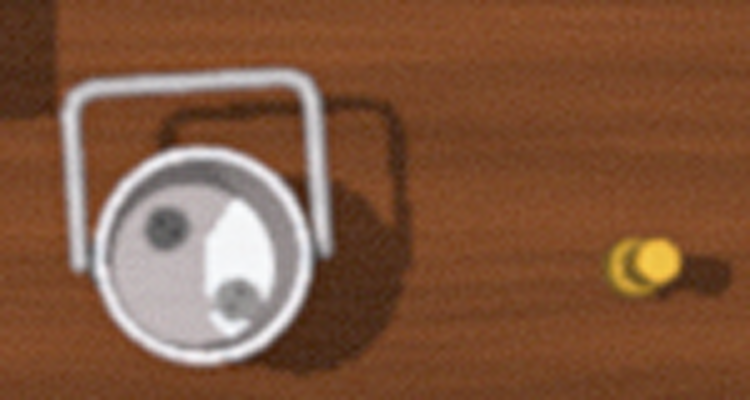

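The crop confirms it: an unpainted steel pail at left with two grey seals inside, at (165,228) and (238,297), its bail flat above. The brass die stands at (645,265).

```bash
cat > mv.py <<'E'
# mv.py x y z yaw [tilt]: prints travel/dr from current pose to target
from h import *
import sys
def go(pos,yaw,tilt=0,base=None):
    s=r.get_state(); B=R.from_euler('xyz',s['eef_rot'],degrees=True)
    T=R.from_euler('z',yaw,degrees=True)*R.from_euler('x',180+tilt,degrees=True)
    print('t',round(s['time_s'],2),'travel',np.round(B.inv().apply(np.array(pos)-s['tcp_pos'])/.5,4).tolist(),'dr',np.round((B.inv()*T).as_rotvec(degrees=True)/360,4).tolist())
if __name__=='__main__':
    a=list(map(float,sys.argv[1:])); go(a[:3],*a[3:])
E
python3 mv.py .479 -.36 .13 -90; python3 mv.py .479 -.36 .2 -90
```

```text
t 1.0 travel [-0.7114, 0.3855, 0.1931] dr [0.0, -0.0, -0.2037]
t 1.0 travel [-0.7114, 0.3855, 0.0531] dr [0.0, -0.0, -0.2037]
```

Call:
jog_arm:
  travel:
    - [-0.7114,0.3855,0.05]
    - [-0.7114,0.3855,0.05]
    - [-0.7114,0.3855,0.05]
    - [-0.7114,0.3855,0.05]
    - [-0.7114,0.3855,0.05]
    - [-0.7114,0.3855,0.05]
    - [-0.7114,0.3855,0.05]
    - [-0.7114,0.3855,0.19]
    - [-0.7114,0.3855,0.19]
    - [-0.7114,0.3855,0.19]
  dr:
    - [0,0,-0.2037]
    - [0,0,-0.2037]
    - [0,0,-0.2037]
    - [0,0,-0.2037]
    - [0,0,-0.2037]
    - [0,0,-0.2037]
    - [0,0,-0.2037]
    - [0,0,-0.2037]
    - [0,0,-0.2037]
    - [0,0,-0.2037]
  claw: [0.8,0.8,0.8,0.8,0.8,0.8,0.8,0.8,0.8,0.8]

```text
time_s: 2.25
tcp_pos: [0.479, -0.3606, 0.1323]
eef_rot: [180.0, -0.0, -90.0]
contact_force: [0.3, -0.6, 1.0]
gripper_width: 0.0701
gripper_force: 0.0
```

Call:
jog_arm:
  travel:
    - [0,0,0.1]
    - [0,0,0.178]
    - [0,0,0.178]
    - [0,0,0.178]
    - [0,0,0.178]
    - [0,0,0.178]
    - [0,0,0.178]
    - [0,0,0.08]
    - [0,0,-0.04]
    - [0,0,-0.14]
  dr:
    - [0,0,0]
    - [0,0,0]
    - [0,0,0]
    - [0,0,0]
    - [0,0,0]
    - [0,0,0]
    - [0,0,0]
    - [0,0,0]
    - [0,0,0]
    - [0,0,0]
  claw: [0.8,0.8,0.8,0.1,0.1,0.1,0.1,0.1,0.1,0.1]
  newtons: 30

```text
time_s: 3.5
tcp_pos: [0.4791, -0.3601, 0.2042]
eef_rot: [-179.9, -0.0, -90.0]
contact_force: [1.1, -0.8, 0.2]
gripper_width: 0.0096
gripper_force: 0.0
```

```bash
python3 - <<'E'
from h import *
np.set_printoptions(precision=4,suppress=True)
c=r.capture('top');s=r.capture('side')
for n,q in(('top',c),('side',s)):
    P=cloud(q);m=(abs(P[...,0]-.48)<.09)&(abs(P[...,1]+.36)<.09)&(P[...,2]>.012)&(P[...,2]<.1)
    t=P[m];print(n,len(t),t.mean(0),t.min(0),t.max(0), r.tip_of('die_center',n)[:2])
a=np.hstack([c['pixels'][215:335,375:505],s['pixels'][170:290,310:440]])
cv2.imwrite('pics/c2.png',cv2.resize(a,None,fx=3,fy=3)[:,:,::-1])
E
```

```text
top 130 [ 0.48   -0.3573  0.0484] [ 0.4656 -0.3727  0.0124] [ 0.4965 -0.3322  0.0807] [{'at': [439.6, 275.8], 'conf': 0.58}]
side 151 [ 0.4764 -0.3527  0.0453] [ 0.4631 -0.375   0.0127] [ 0.4907 -0.3405  0.079 ] [{'at': [368.0, 229.9], 'conf': 0.69}]
```

View pics/c2.png

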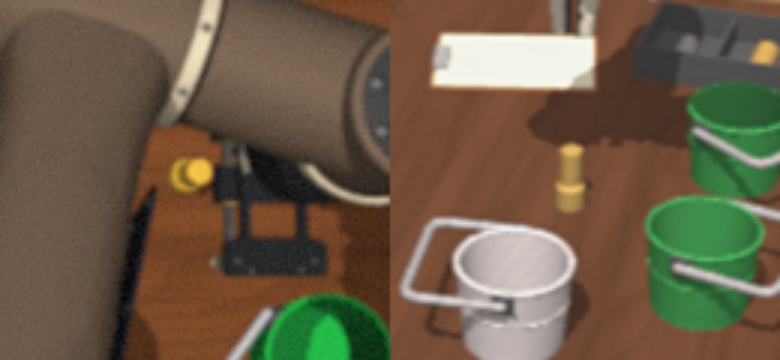

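The die is still standing, top crop (190,172), side crop (570,180), because the fingers close more slowly than I allowed for. I'll repeat with a narrower opening and more time.

Call:
jog_arm:
  travel:
    - [0,0,0.1]
    - [0,0,0.15]
    - [0,0,0.15]
    - [0,0,0.15]
    - [0,0,0.25]
    - [0,0,0.322]
    - [0,0,0.322]
    - [0,0,0.322]
    - [0,0,0.322]
    - [0,0,0.322]
  dr:
    - [0,0,0]
    - [0,0,0]
    - [0,0,0]
    - [0,0,0]
    - [0,0,0]
    - [0,0,0]
    - [0,0,0]
    - [0,0,0]
    - [0,0,0]
    - [0,0,0]
  claw: [0.5,0.5,0.5,0.5,0.5,0.5,0.5,0.15,0.15,0.15]
  newtons: 30

```text
time_s: 4.95
tcp_pos: [0.4797, -0.3604, 0.0422]
eef_rot: [-179.9, -0.1, -90.0]
contact_force: [-1.7, 0.6, 5.1]
gripper_width: 0.0223
gripper_force: 30.0
```

Call:
jog_arm:
  travel:
    - [0,0,-0.12]
    - [0,0,-0.24]
    - [-0.06,0,-0.27]
    - [-0.18,-0.005,-0.27]
    - [-0.3,-0.005,-0.27]
    - [-0.42,-0.005,-0.27]
    - [-0.496,-0.005,-0.27]
    - [-0.496,-0.005,-0.2]
    - [-0.496,-0.005,-0.12]
    - [-0.496,-0.005,-0.06]
  dr:
    - [0,0,0]
    - [0,0,0]
    - [0,0,0]
    - [0,0,0]
    - [0,0,0]
    - [0,0,0]
    - [0,0,0]
    - [0,0,0]
    - [0,0,0]
    - [0,0,0]
  claw: [0.15,0.15,0.15,0.15,0.15,0.15,0.15,0.15,0.15,0.15]

```text
time_s: 6.2
tcp_pos: [0.4808, -0.1117, 0.0695]
eef_rot: [180.0, 0.0, -90.0]
contact_force: [-0.3, 0.1, -2.5]
gripper_width: 0.0222
gripper_force: 30.0
```

Call:
jog_arm:
  travel:
    - [0,0,0.02]
    - [0,0,0.02]
    - [0,0,0.02]
    - [0,0,0.02]
    - [0,0,0.02]
    - [0,0,0.02]
    - [0,0,-0.05]
    - [0,0,-0.15]
    - [0,0,-0.25]
    - [0,0,-0.25]
  dr:
    - [0,0,0]
    - [0,0,0]
    - [0,0,0]
    - [0,0,0]
    - [0,0,0]
    - [0,0,0]
    - [0,0,0]
    - [0,0,0]
    - [0,0,0]
    - [0,0,0]
  claw: [0.15,0.15,0.42,0.42,0.42,0.42,0.42,0.42,0.32,0.32]

```text
time_s: 7.45
tcp_pos: [0.4841, -0.112, 0.1998]
eef_rot: [-179.5, 0.0, -90.0]
contact_force: [0.8, 0.2, -0.0]
gripper_width: 0.0285
gripper_force: 0.0
```

```bash
python3 - <<'E'
from h import *
from scipy.optimize import least_squares
np.set_printoptions(precision=4,suppress=True)
c=r.capture('side');s=r.capture('top')
for n,q in(('side',c),('top',s)):
    P=cloud(q)
    def sel(x,y,z): return P[(P[...,0]>x[0])&(P[...,0]<x[1])&(P[...,1]>y[0])&(P[...,1]<y[1])&(P[...,2]>z[0])&(P[...,2]<z[1])]
    k=sel((.4,.53),(-.2,-.05),(.083,.097));f=least_squares(lambda p:np.hypot(k[:,0]-p[0],k[:,1]-p[1])-.0545,[.48,-.11],loss='soft_l1',f_scale=.002);print(n,'rim',f.x,len(k))
    b=sel((.56,.6),(-.16,-.06),(.07,.1));print('bar',len(b),b.mean(0) if len(b) else '')
    b=sel((.545,.6),(-.2,-.03),(.07,.1));print(b[:,1].min(),b[:,1].max())
a=c['pixels'][220:310,290:410];cv2.imwrite('pics/c3.png',cv2.resize(a,None,fx=5,fy=5)[:,:,::-1])
E
```

```text
side rim [ 0.4805 -0.1098] 301
bar 63 [ 0.5745 -0.1076  0.0877]
-0.17476157351241417 -0.032915963691729555
top rim [ 0.4833 -0.1121] 44
bar 0 Traceback (most recent call last):
  File "<stdin>", line 10, in <module>
    return umr_minimum(a, axis, None, out, keepdims, initial, where)
ValueError: zero-size array to reduction operation minimum which has no identity
```

```bash
python3 - <<'E'
from h import *
c=r.capture('side');save(c,'s3.png')
a=c['pixels'][200:310,290:410];cv2.imwrite('pics/c3.png',cv2.resize(a,None,fx=5,fy=5)[:,:,::-1])
print(r.get_state()['tcp_pos'],r.get_state()['gripper_width'])
E
python3 mv.py .577 -.082 .067 -90
```

```text
[ 0.48094183 -0.11194077  0.19494555] 0.02827193274704455
t 7.6 travel [-0.0599, -0.1923, 0.2558] dr [0.0001, 0.0, -0.0001]
```

View pics/c3.png

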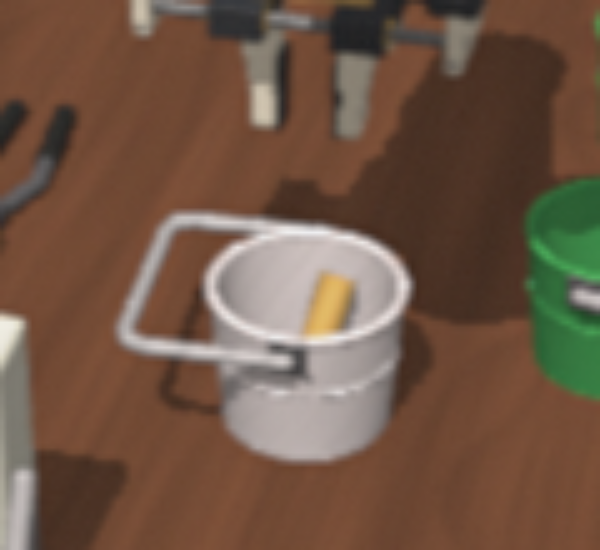

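The die is inside the pail, leaning, at (330,305) in the crop. The bail is still flat at left, around (160,280).

Call:
jog_arm:
  travel:
    - [-0.03,-0.1,0]
    - [-0.06,-0.192,0.03]
    - [-0.06,-0.192,0.1]
    - [-0.06,-0.192,0.17]
    - [-0.06,-0.192,0.23]
    - [-0.06,-0.192,0.256]
    - [-0.06,-0.192,0.256]
    - [-0.06,-0.192,0.256]
    - [-0.06,-0.192,0.256]
    - [-0.06,-0.192,0.256]
  dr:
    - [0,0,0]
    - [0,0,0]
    - [0,0,0]
    - [0,0,0]
    - [0,0,0]
    - [0,0,0]
    - [0,0,0]
    - [0,0,0]
    - [0,0,0]
    - [0,0,0]
  claw: [0.32,0.32,0.32,0.32,0.32,0.32,0.32,0.05,0.05,0.05]
  newtons: 6

```text
time_s: 8.85
tcp_pos: [0.5772, -0.0822, 0.0683]
eef_rot: [-180.0, -0.0, -90.0]
contact_force: [-2.1, -1.1, 1.8]
gripper_width: 0.009
gripper_force: 6.0
```

Call:
jog_arm:
  travel:
    - [0,0.0007,-0.0166]
    - [0,0.0042,-0.0395]
    - [0,0.0115,-0.065]
    - [0,0.0222,-0.0892]
    - [0,0.0363,-0.1117]
    - [0,0.0533,-0.132]
    - [0,0.073,-0.1497]
    - [0,0.095,-0.1645]
    - [0,0.1188,-0.1762]
    - [0,0.1408,-0.1835]
  dr:
    - [0,0,0]
    - [0,0,0]
    - [0,0,0]
    - [0,0,0]
    - [0,0,0]
    - [0,0,0]
    - [0,0,0]
    - [0,0,0]
    - [0,0,0]
    - [0,0,0]
  claw: [0.05,0.05,0.05,0.05,0.05,0.05,0.05,0.05,0.05,0.05]

```text
time_s: 10.1
tcp_pos: [0.5071, -0.082, 0.1603]
eef_rot: [-179.9, -0.0, -90.0]
contact_force: [1.9, -2.3, 3.8]
gripper_width: 0.0089
gripper_force: 6.1
```

```bash
python3 - <<'E'
from h import *
np.set_printoptions(precision=4,suppress=True)
c=r.capture('side')
s=r.get_state();print(s['tcp_pos'],s['contact_force'],s['gripper_width'],s['gripper_force'])
a=c['pixels'][160:310,260:460];cv2.imwrite('pics/c4.png',cv2.resize(a,None,fx=4,fy=4)[:,:,::-1])
E
```

```text
[ 0.5057 -0.0821  0.1605] [-0.6531 -3.1635  4.727 ] 0.008778473045683487 6.116644889116287
```

View pics/c4.png

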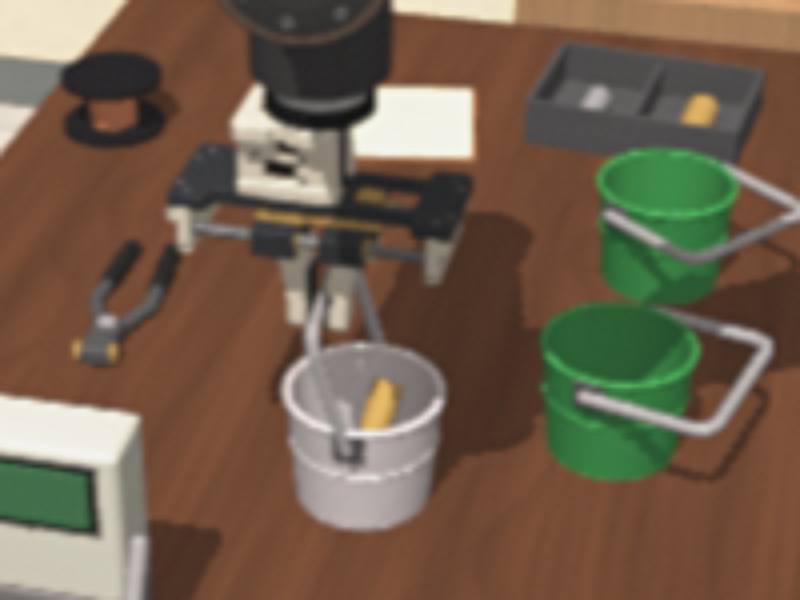

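The bail is up at about 75°, with the fingers holding the bar near (320,300) in the crop and the pail standing. I'll finish to upright, squeeze and lift gently.

Call:
jog_arm:
  travel:
    - [0,0.025,-0.004]
    - [0,0.049,-0.0065]
    - [0,0.049,-0.0065]
    - [0,0.049,-0.0065]
    - [0,0.049,-0.0065]
    - [0,0.049,-0.015]
    - [0,0.049,-0.03]
    - [0,0.049,-0.05]
    - [0,0.049,-0.075]
    - [0,0.049,-0.1]
  dr:
    - [0,0,0]
    - [0,0,0]
    - [0,0,0]
    - [0,0,0]
    - [0,0,0]
    - [0,0,0]
    - [0,0,0]
    - [0,0,0]
    - [0,0,0]
    - [0,0,0]
  claw: [0.05,0.05,0.05,0.02,0.02,0.02,0.02,0.02,0.02,0.02]
  newtons: 60

```text
time_s: 11.4
tcp_pos: [0.4826, -0.0819, 0.2101]
eef_rot: [180.0, 0.0, -90.0]
contact_force: [0.6, -1.1, -8.0]
gripper_width: 0.007
gripper_force: 60.0
```

```bash
python3 - <<'E'
from h import *
np.set_printoptions(precision=4,suppress=True)
c=r.capture('side')
s=r.get_state();print(s['time_s'],s['tcp_pos'],s['contact_force'],s['moment'],s['gripper_width'],s['gripper_force'],s['joints'])
a=c['pixels'][160:310,260:460];cv2.imwrite('pics/c5.png',cv2.resize(a,None,fx=3,fy=3)[:,:,::-1])
E
```

```text
11.45 [ 0.4837 -0.0819  0.2121] [ 1.8013 -0.748  -4.7457] [ 0.2235 -0.303  -0.006 ] 0.006936507426000401 59.99820649623871 [ 13.4268   3.4872 -23.3471   0.0345 -62.9948 -13.4288]
```

View pics/c5.png

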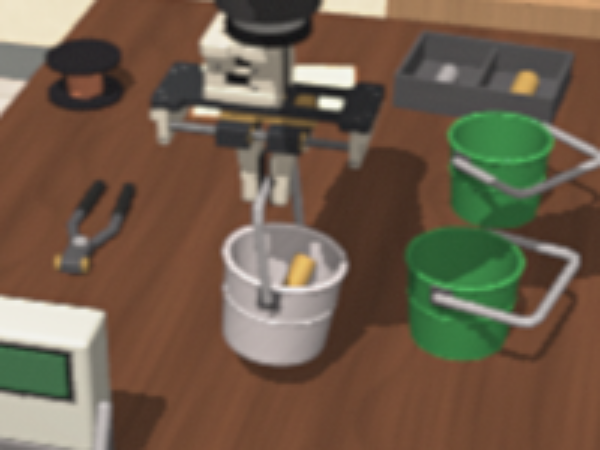

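Call:
jog_arm:
  travel:
    - [0,0.005,-0.02]
    - [-0.01,0.015,-0.05]
    - [-0.03,0.025,-0.08]
    - [-0.055,0.035,-0.11]
    - [-0.085,0.045,-0.135]
    - [-0.115,0.055,-0.155]
    - [-0.145,0.065,-0.17]
    - [-0.17,0.075,-0.18]
    - [-0.19,0.084,-0.18]
    - [-0.204,0.084,-0.18]
  dr:
    - [0,0,0]
    - [0,0,0]
    - [0,0,-0.005]
    - [0,0,-0.015]
    - [0,0,-0.03]
    - [0,0,-0.045]
    - [0,0,-0.06]
    - [0,0,-0.075]
    - [0,0,-0.085]
    - [0,0,-0.09]
  claw: [0.02,0.02,0.02,0.02,0.02,0.02,0.02,0.02,0.02,0.02]

```text
time_s: 12.7
tcp_pos: [0.4401, 0.0208, 0.2995]
eef_rot: [-180.0, 0.0, -57.4]
contact_force: [0.1, -0.5, -7.9]
gripper_width: 0.0074
gripper_force: 60.0
```

```bash
python3 - <<'E'
from h import *
s=r.get_state();print(s['time_s'],s['tcp_pos'],s['eef_rot'],s['contact_force'],s['joints'])
E
python3 mv.py .43 .16 .305 0;python3 mv.py .44 .2 .305 0
```

```text
12.7 [0.44008205 0.02081138 0.29946536] [-1.79985362e+02  1.75692467e-02 -5.74338813e+01] [ 0.14066291 -0.49906237 -7.93080694] [ 2.84968077e+01 -4.86301299e+00 -1.99497018e+01 -1.92276015e-02
 -7.48999576e+01  4.07431551e+00]
t 12.7 travel [-0.2455, -0.1329, -0.011] dr [-0.0001, 0.0, -0.1595]
t 12.7 travel [-0.3021, -0.1928, -0.0109] dr [-0.0001, 0.0, -0.1595]
```

Call:
jog_arm:
  travel:
    - [-0.01,-0.005,0]
    - [-0.03,-0.016,0]
    - [-0.06,-0.033,0]
    - [-0.095,-0.052,0]
    - [-0.13,-0.07,-0.005]
    - [-0.165,-0.09,-0.01]
    - [-0.195,-0.106,-0.011]
    - [-0.22,-0.12,-0.011]
    - [-0.237,-0.129,-0.011]
    - [-0.2455,-0.133,-0.011]
  dr:
    - [0,0,-0.005]
    - [0,0,-0.018]
    - [0,0,-0.036]
    - [0,0,-0.056]
    - [0,0,-0.078]
    - [0,0,-0.1]
    - [0,0,-0.122]
    - [0,0,-0.143]
    - [0,0,-0.158]
    - [0,0,-0.166]
  claw: [0.02,0.02,0.02,0.02,0.02,0.02,0.02,0.02,0.02,0.02]

```text
time_s: 13.95
tcp_pos: [0.431, 0.1597, 0.3044]
eef_rot: [180.0, 0.0, 2.3]
contact_force: [-0.2, -0.2, -8.0]
gripper_width: 0.0074
gripper_force: 60.0
```

```bash
python3 - <<'E'
from h import *
np.set_printoptions(precision=4,suppress=True)
s=r.get_state();T=s['tcp_pos'];print(s['time_s'],T,s['eef_rot'],s['contact_force'],s['joints'])
for n in('side','top'):
    c=r.capture(n);save(c,n+'6.png');P=cloud(c)
    m=(P[...,0]>.35)&(P[...,0]<.56)&(abs(P[...,1]-T[1])<.03)&(P[...,2]>.305)&(P[...,2]<.335)
    t=P[m]
    for x in np.arange(.36,.55,.01):
        k=t[abs(t[:,0]-x)<.005]
        if len(k):print(n,round(x,2),len(k),k.mean(0))
    for d in r.tip_of('bail_mid',n)[:2]+r.tip_of('hook_seat',n)[:1]+r.tip_of('pail_center',n)[:2]:
        print(d,atz(c,d['at'],.24),proj(c,T))
E
```

```text
13.95 [0.431  0.1597 0.3044] [179.9609   0.0473   2.3199] [-0.1627 -0.1928 -7.9651] [ 44.993   -2.8948 -17.537   -0.0034 -75.419   47.3278]
side 0.38 3 [0.3838 0.1572 0.3072]
side 0.39 29 [0.3899 0.1605 0.3154]
side 0.4 18 [0.3996 0.1617 0.323 ]
side 0.41 2 [0.4054 0.1621 0.3212]
side 0.42 27 [0.4208 0.1756 0.3167]
side 0.43 32 [0.4302 0.1788 0.3181]
side 0.44 15 [0.4378 0.1782 0.3178]
side 0.47 1 [0.471  0.1634 0.3153]
side 0.48 1 [0.4794 0.1661 0.3182]
side 0.49 5 [0.493  0.1655 0.3189]
side 0.5 19 [0.5    0.1659 0.3207]
side 0.51 18 [0.5106 0.166  0.3171]
side 0.52 15 [0.5183 0.1652 0.3116]
{'at': [444.0, 219.7], 'conf': 0.72} [ 0.2358 -0.1306  0.24  ] (np.float64(344.8552579652669), np.float64(247.7206702737859))
{'at': [442.2, 256.3], 'conf': 0.49} [0.2234 0.0429 0.24  ] (np.float64(344.8552579652669), np.float64(247.7206702737859))
{'at': [292.1, 318.5], 'conf': 0.7} [0.494  0.3451 0.24  ] (np.float64(344.8552579652669), np.float64(247.7206702737859))
{'at': [414.3, 259.2], 'conf': 0.84} [0.2851 0.0715 0.24  ] (np.float64(344.8552579652669), np.float64(247.7206702737859))
{'at'
[... 261 characters left out ...]
p 0.52 13 [0.5199 0.1601 0.3117]
top 0.53 1 [0.5252 0.1609 0.3061]
{'at': [376.5, 366.9], 'conf': 0.78} [ 0.2422 -0.1601  0.24  ] (np.float64(239.20940276702112), np.float64(286.88131104484665))
{'at': [459.6, 360.7], 'conf': 0.72} [ 0.2558 -0.3586  0.24  ] (np.float64(239.20940276702112), np.float64(286.88131104484665))
{'at': [164.7, 260.0], 'conf': 0.78} [0.4994 0.3488 0.24  ] (np.float64(239.20940276702112), np.float64(286.88131104484665))
{'at': [248.0, 281.8], 'conf': 0.78} [0.4459 0.147  0.24  ] (np.float64(239.20940276702112), np.float64(286.88131104484665))
{'at': [389.2, 328.6], 'conf': 0.78} [ 0.3325 -0.1919  0.24  ] (np.float64(239.20940276702112), np.float64(286.88131104484665))
```

View pics/side6.png

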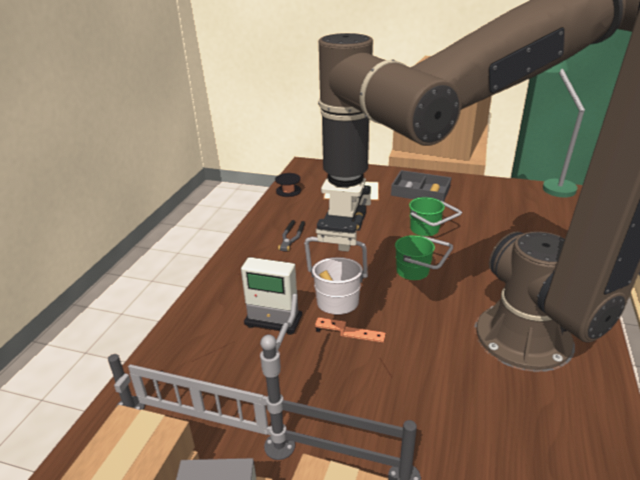

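The carried pail hangs level at (338,285), clear of the meter at (270,293). The hook is at about (290,318).

```bash
python3 mv.py .472 .23 .305 3;python3 mv.py .472 .345 .305 3; python3 mv.py .472 .345 .26 3
```

```text
t 14.35 travel [0.0871, -0.139, -0.0005] dr [0.0, 0.0, -0.0025]
t 14.35 travel [0.0955, -0.3688, -0.0005] dr [0.0, 0.0, -0.0025]
t 14.35 travel [0.0955, -0.3688, 0.0895] dr [0.0, 0.0, -0.0025]
```

Call:
jog_arm:
  travel:
    - [0.0,-0.01,0]
    - [0.005,-0.035,0]
    - [0.015,-0.075,0]
    - [0.03,-0.12,0]
    - [0.05,-0.17,0]
    - [0.07,-0.22,0]
    - [0.085,-0.27,0]
    - [0.095,-0.315,0]
    - [0.0955,-0.35,0]
    - [0.0955,-0.3688,0]
  dr:
    - [0,0,0]
    - [0,0,0]
    - [0,0,0]
    - [0,0,0]
    - [0,0,0]
    - [0,0,0]
    - [0,0,0]
    - [0,0,0]
    - [0,0,0]
    - [0,0,0]
  claw: [0.02,0.02,0.02,0.02,0.02,0.02,0.02,0.02,0.02,0.02]

```text
time_s: 15.6
tcp_pos: [0.4718, 0.3456, 0.304]
eef_rot: [179.8, 0.1, 2.1]
contact_force: [-0.1, -0.9, -7.4]
gripper_width: 0.0072
gripper_force: 60.0
```

Call:
jog_arm:
  travel:
    - [0,0,0]
    - [0,0,0.02]
    - [0,0,0.04]
    - [0,0,0.06]
    - [0,0,0.08]
    - [0,0,0.095]
    - [0,0,0.105]
    - [0,0,0.11]
    - [0,0,0.11]
    - [0,0,0.11]
  dr:
    - [0,0,0]
    - [0,0,0]
    - [0,0,0]
    - [0,0,0]
    - [0,0,0]
    - [0,0,0]
    - [0,0,0]
    - [0,0,0]
    - [0,0,0]
    - [0,0,0]
  claw: [0.02,0.02,0.02,0.02,0.02,0.02,0.02,0.02,0.02,0.02]

```text
time_s: 16.85
tcp_pos: [0.4719, 0.3453, 0.2501]
eef_rot: [-180.0, -0.0, 2.2]
contact_force: [-0.2, 0.9, -8.4]
gripper_width: 0.0073
gripper_force: 60.0
```

```bash
python3 - <<'E'
from h import *
np.set_printoptions(precision=4,suppress=True)
s=r.get_state();T=s['tcp_pos'];print(s['time_s'],T,s['eef_rot'],s['contact_force'])
I=[]
for n in('side','top'):
    c=r.capture(n);P=cloud(c);u,v=map(int,proj(c,[.49,.345,.25]));I.append(c['pixels'][v-75:v+75,u-65:u+65])
    print(n,u,v,[d for d in r.tip_of('hook_tip',n)[:1]],[d for d in r.tip_of('bail_mid',n)[:3]])
    q=P[(abs(P[...,0]-.5)<.02)&(P[...,1]>.29)&(P[...,1]<.325)&(P[...,2]>.25)&(P[...,2]<.285)];print('tip',len(q),q.mean(0) if len(q) else '')
    for x in np.arange(.42,.58,.01):
        k=P[(abs(P[...,0]-x)<.005)&(abs(P[...,1]-.345)<.02)&(P[...,2]>.256)&(P[...,2]<.285)]
        if len(k):print(round(x,2),len(k),k.mean(0))
cv2.imwrite('pics/c7.png',cv2.resize(np.hstack(I),None,fx=3,fy=3)[:,:,::-1])
E
```

```text
16.85 [0.4719 0.3453 0.2501] [-179.995    -0.0159    2.1557] [-0.2286  0.9377 -8.3941]
side 293 315 [] [{'at': [444.7, 216.6], 'conf': 0.54}, {'at': [443.8, 254.4], 'conf': 0.52}]
tip 0 
0.42 1 [0.4237 0.3392 0.2574]
0.43 27 [0.4296 0.3434 0.2623]
0.44 23 [0.4394 0.3462 0.2678]
0.45 22 [0.4503 0.3465 0.2672]
0.46 8 [0.4597 0.3307 0.2663]
0.55 6 [0.5491 0.3511 0.2575]
top 165 263 [] [{'at': [460.9, 362.8], 'conf': 0.61}, {'at': [381.0, 367.8], 'conf': 0.57}, {'at': [410.7, 184.0], 'conf': 0.54}]
tip 15 [0.4988 0.3137 0.2635]
0.43 8 [0.4321 0.3397 0.2615]
0.44 7 [0.4362 0.34   0.2637]
0.52 4 [0.523  0.3457 0.2577]
0.53 11 [0.5305 0.3451 0.2587]
0.54 10 [0.54   0.3463 0.2593]
0.55 5 [0.5479 0.3466 0.2571]
```

View pics/c7.png

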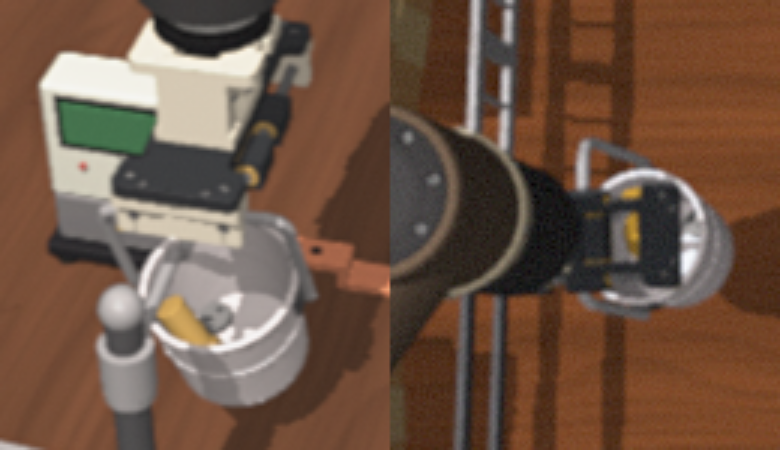

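The pail hangs upright below the gripper, rim at about (225,285) in the left crop. The bar is over the seat and the post ball at (120,305) is clear of the gripper. Lowering.

Call:
jog_arm:
  travel:
    - [0,0,0.008]
    - [0,0,0.016]
    - [0,0,0.024]
    - [0,0,0.03]
    - [0,0,0.034]
    - [0,0,0.037]
    - [0,0,0.039]
    - [0,0,0.039]
    - [0,0,0.039]
    - [0,0,0.039]
  dr:
    - [0,0,0]
    - [0,0,0]
    - [0,0,0]
    - [0,0,0]
    - [0,0,0]
    - [0,0,0]
    - [0,0,0]
    - [0,0,0]
    - [0,0,0]
    - [0,0,0]
  claw: [0.02,0.02,0.02,0.02,0.02,0.02,0.02,0.02,0.02,0.02]

```text
time_s: 18.4
tcp_pos: [0.4731, 0.3456, 0.2333]
eef_rot: [-179.9, -0.2, 2.2]
contact_force: [-4.4, -3.1, 8.2]
gripper_width: 0.0073
gripper_force: 60.0
```

Call:
jog_arm:
  travel:
    - [0,0,-0.003]
    - [0,0,-0.003]
    - [0,0,-0.003]
    - [0,0,-0.003]
    - [0,0,-0.003]
    - [0,0,-0.003]
    - [0,0,-0.003]
    - [0,0,-0.003]
    - [0,0,-0.003]
    - [0,0,-0.003]
  dr:
    - [0,0,0]
    - [0,0,0]
    - [0,0,0]
    - [0,0,0]
    - [0,0,0]
    - [0,0,0]
    - [0,0,0]
    - [0,0,0]
    - [0,0,0]
    - [0,0,0]
  claw: [0.02,0.02,0.02,0.02,0.02,0.02,0.02,0.02,0.02,0.02]
  newtons: 3

```text
time_s: 19.65
tcp_pos: [0.4717, 0.3453, 0.2317]
eef_rot: [180.0, 0.0, 2.2]
contact_force: [2.6, -0.5, 0.8]
gripper_width: 0.0093
gripper_force: 3.0
```

```bash
python3 - <<'E'
from h import *
np.set_printoptions(precision=4,suppress=True)
s=r.get_state();T=s['tcp_pos'];print(s['time_s'],T,s['eef_rot'],s['contact_force'],s['gripper_width'],s['gripper_force'])
I=[]
for n in('side','top'):
    c=r.capture(n);P=cloud(c);u,v=map(int,proj(c,[.49,.345,.22]));I.append(c['pixels'][v-75:v+75,u-65:u+65])
    q=P[(abs(P[...,0]-.5)<.02)&(P[...,1]>.29)&(P[...,1]<.325)&(P[...,2]>.25)&(P[...,2]<.285)];print('tip',len(q),q.mean(0) if len(q) else '')
    for x in np.arange(.42,.58,.01):
        k=P[(abs(P[...,0]-x)<.005)&(abs(P[...,1]-.345)<.025)&(P[...,2]>.22)&(P[...,2]<.275)]
        if len(k):print(round(x,2),len(k),k.mean(0),k[:,2].max())
cv2.imwrite('pics/c8.png',cv2.resize(np.hstack(I),None,fx=3,fy=3)[:,:,::-1])
E
```

```text
19.65 [0.4717 0.3453 0.2317] [179.9902   0.0165   2.153 ] [ 2.5567 -0.5393  0.8035] 0.009337798684225731 2.969227060675621
tip 0 
0.42 6 [0.4245 0.3456 0.227 ] 0.23170738467118235
0.43 51 [0.4296 0.3479 0.2354] 0.24833522156068777
0.44 25 [0.4396 0.3477 0.2482] 0.2519010882913649
0.45 21 [0.4501 0.3475 0.2489] 0.2538951662713961
0.46 9 [0.4596 0.3296 0.2458] 0.2504228909350731
0.55 9 [0.5532 0.3469 0.2435] 0.24682052458932624
0.56 34 [0.5591 0.346  0.2314] 0.24511682192215056
tip 3 [0.4994 0.3105 0.2656]
0.43 17 [0.4313 0.3424 0.2346] 0.24377803983093616
0.44 4 [0.4364 0.3444 0.2437] 0.2464733286485481
0.52 6 [0.5217 0.3418 0.2475] 0.24999919778160984
0.53 17 [0.5296 0.3414 0.2452] 0.2500248180483673
0.54 15 [0.5394 0.3417 0.2443] 0.2502427787790842
0.55 16 [0.5489 0.342  0.2443] 0.25070131372382454
0.56 21 [0.56   0.3409 0.2356] 0.24463401662321904
0.57 2 [0.5669 0.3415 0.2291] 0.23122832826327966
```

View pics/c8.png

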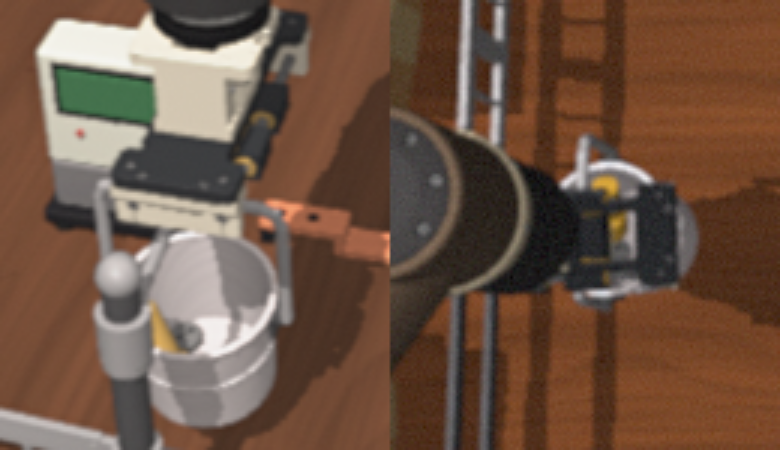

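The bail now hangs vertical on the hook: bar top at z ≈ 0.249, middle at x ≈ 0.495, y ≈ 0.345. Release and retreat upward.

Call:
jog_arm:
  travel:
    - [0,0,0]
    - [0,0,0]
    - [0,0,0]
    - [0,0,0]
    - [0,0,-0.01]
    - [0,0,-0.03]
    - [0,0,-0.06]
    - [0,0,-0.11]
    - [0,0,-0.18]
    - [0,0,-0.26]
  dr:
    - [0,0,0]
    - [0,0,0]
    - [0,0,0]
    - [0,0,0]
    - [0,0,0]
    - [0,0,0]
    - [0,0,0]
    - [0,0,0]
    - [0,0,0]
    - [0,0,0]
  claw: [0.25,0.25,0.25,0.25,0.25,0.25,0.25,0.25,0.25,0.25]

```text
time_s: 21.0
tcp_pos: [0.4717, 0.3451, 0.3638]
eef_rot: [-180.0, -0.0, 2.2]
contact_force: [-0.4, 1.0, -0.6]
gripper_width: 0.022
gripper_force: 0.0
```

Call:
jog_arm:
  travel:
    - [0,0.05,0]
    - [0,0.1,0]
    - [0,0.2,0]
    - [0,0.3,0]
    - [0,0.4,0]
    - [0,0.4,0]
    - [0,0.4,0]
    - [0,0.4,0]
    - [0,0.4,0]
    - [0,0.4,0]
  dr:
    - [0,0,0]
    - [0,0,0]
    - [0,0,0]
    - [0,0,0]
    - [0,0,0]
    - [0,0,0]
    - [0,0,0]
    - [0,0,0]
    - [0,0,0]
    - [0,0,0]
  claw: [0.25,0.25,0.25,0.25,0.25,0.25,0.25,0.25,0.25,0.25]

```text
time_s: 22.25
tcp_pos: [0.4793, 0.1461, 0.3616]
eef_rot: [180.0, 0.0, 2.2]
contact_force: [-0.9, 0.2, 0.5]
gripper_width: 0.0215
gripper_force: 0.0
```

Call:
jog_arm:
  travel:
    - [0,0,0]
    - [0,0,0]
    - [0,0,0]
    - [0,0,0]
    - [0,0,0]
    - [0,0,0]
    - [0,0,0]
    - [0,0,0]
    - [0,0,0]
    - [0,0,0]
  dr:
    - [0,0,0]
    - [0,0,0]
    - [0,0,0]
    - [0,0,0]
    - [0,0,0]
    - [0,0,0]
    - [0,0,0]
    - [0,0,0]
    - [0,0,0]
    - [0,0,0]
  claw: [0.25,0.25,0.25,0.25,0.25,0.25,0.25,0.25,0.25,0.25]

```text
time_s: 23.5
tcp_pos: [0.4794, 0.1455, 0.3618]
eef_rot: [-180.0, -0.0, 2.2]
contact_force: [0.7, -0.2, 0.2]
gripper_width: 0.0221
gripper_force: 0.0
```

```bash
python3 - <<'E'
from h import *
np.set_printoptions(precision=4,suppress=True)
s=r.get_state();print(s['time_s'],s['tcp_pos'],s['contact_force'])
def m():
    for n in('side','top'):
        c=r.capture(n);P=cloud(c)
        k=P[(abs(P[...,0]-.495)<.09)&(abs(P[...,1]-.345)<.03)&(P[...,2]>.236)&(P[...,2]<.254)]
        q=P[(abs(P[...,0]-.5)<.075)&(abs(P[...,1]-.345)<.075)&(P[...,2]>.14)&(P[...,2]<.175)]
        print(n,'bar x',k[:,0].min(),k[:,0].max(),'y',np.median(k[:,1]),'rim',len(q),(q.min(0)+q.max(0))/2)
    return c
m();save(m(),'e.png');s=r.capture('side');u,v=map(int,proj(s,[.49,.345,.2]));a=s['pixels'][v-75:v+75,u-75:u+75]
cv2.imwrite('pics/c9.png',cv2.resize(a,None,fx=3,fy=3)[:,:,::-1])
E
```

```text
23.5 [0.4794 0.1455 0.3618] [ 0.7356 -0.214   0.1964]
side bar x 0.4243038582717933 0.561466942943667 y 0.3466587223273204 rim 683 [0.4849 0.3458 0.1575]Traceback (most recent call last):
  File "<stdin>", line 11, in <module>
  File "<stdin>", line 9, in m
    return umr_minimum(a, axis, None, out, keepdims, initial, where)
ValueError: zero-size array to reduction operation minimum which has no identity
```

Call:
jog_arm:
  travel:
    - [0,0,0]
    - [0,0,0]
    - [0,0,0]
    - [0,0,0]
    - [0,0,0]
    - [0,0,0]
    - [0,0,0]
    - [0,0,0]
    - [0,0,0]
    - [0,0,0]
  dr:
    - [0,0,0]
    - [0,0,0]
    - [0,0,0]
    - [0,0,0]
    - [0,0,0]
    - [0,0,0]
    - [0,0,0]
    - [0,0,0]
    - [0,0,0]
    - [0,0,0]
  claw: [0.25,0.25,0.25,0.25,0.25,0.25,0.25,0.25,0.25,0.25]

```text
time_s: 24.85
tcp_pos: [0.4794, 0.1454, 0.3618]
eef_rot: [180.0, -0.0, 2.2]
contact_force: [-0.4, -0.3, -0.9]
gripper_width: 0.0219
gripper_force: 0.0
```

```bash
python3 - <<'E'
from h import *
np.set_printoptions(precision=4,suppress=True)
g=[]
for i in range(6):
    c=r.capture('side');g.append(c['pixels'].astype(int));P=cloud(c)
    q=P[(abs(P[...,0]-.5)<.075)&(abs(P[...,1]-.345)<.075)&(P[...,2]>.14)&(P[...,2]<.175)]
    print((q.min(0)+q.max(0))/2,q.mean(0))
a=c['pixels'][240:400,220:380]
cv2.imwrite('pics/c9.png',cv2.resize(a,None,fx=3,fy=3)[:,:,::-1])
E
```

```text
[0.4847 0.345  0.157 ] [0.4779 0.3292 0.155 ]
[0.4843 0.3459 0.157 ] [0.4774 0.3289 0.1551]
[0.485  0.3453 0.1575] [0.4778 0.3289 0.155 ]
[0.4847 0.3453 0.1571] [0.4783 0.3285 0.1551]
[0.485  0.3456 0.1569] [0.4776 0.3295 0.1552]
[0.4848 0.3452 0.1566] [0.4774 0.3296 0.1552]
```

View pics/c9.png

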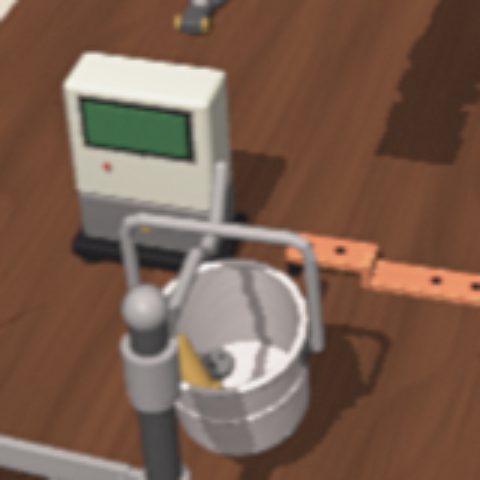

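The pail hangs still by its bail on the hook, bar at (215,230) in the crop, with the die and a seal visible inside. The gripper is clear, so I'm handing in.

```bash
python3 -c "
from plant import r
print(r.close_job())"
```

```text
the job is handed in; nothing more can be done
None
```

The job is handed in at about 25 s of the 67 s, no verdict returned: the pail hangs still by its bail on the hook, clear of the desk, with the die in it; I saw only one of the two seals in the last picture, and the pail never tipped noticeably.

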